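# Lock the grinding jar onto the sample mill

### The job

Pick up the grinding jar and set it upright in the collar on top of the sample mill, feeling for the angle at which its lugs drop into the slots. Then press it down gently against the spring, twist it a quarter turn clockwise until the lugs reach the end of the track, and ease off so that it clicks up into its lock; let go. Never force it, and leave the rack and bottles where they are.

Things in the scene. Friction and masses are not known exactly. Their poses are not given: they have to be found in the camera images.
- jar_mid (a point): Loose grinding jar, 0.20-0.33 kg: upright steel cylinder 48 mm across, 58 mm high with its grey cap (51 mm across); on the cap an upright grip bar 50 mm long, 16 thick, 34 high (total height 92). This point is on its axis, half-way up, 46 mm above the underside; z up, x along the bar. Pinch the bar across its thickness (y), about 32 mm above this point.
- jar: Same jar and axes, origin at the centre of its underside. Two steel lugs stick out at its x and -x sides, in line with the bar, 62 mm over both; each 8 mm wide, 5 mm thick, underside 8 mm above the jar's underside. The rim below the lugs is tapered. Half a turn leaves the jar the same.
- collar_mouth (a point): Centre of the open top of the mill's bayonet collar (aluminium, 82 mm across, 30 high), 100 mm above the bench, z up. Bore 51 mm between the lips; two opposite entry slots about 12 mm wide take the lugs, with about 3 degrees of play. The collar is clamped at an angle that is NOT measured: its slots lie along this x axis turned by up to 0.45 rad either way; feel for them.
- mill: Sample mill, fixed white box 170 x 150 x 70 mm, same axes; origin under its centre. Height of jar_mid above collar_mouth: 38 mm with lugs resting on the lips, 33 dropped in the slots, 25 to 21 pressed so that lugs pass under the lips, 29 locked. Pressed, it turns clockwise (from above) from the slots 90 degrees and a few more to solid stops; the other way is blocked.
- spring_seat (a point): Where the spring plate, inside the collar, meets the jar's underside: 13 mm below collar_mouth. It pushes up with 6 N there, 10 N locked, 13 to 16 N with the jar pressed under the lips (its travel ends 12 mm down). At the end of the turn the lips have pockets, 30 degrees wide and 4 mm deep underneath; let up, the jar rises into them and is locked. more than 45 N on the mill is forcing.
- tube_rack: Bystander, leave alone: blue rack with capped tubes, 90 x 200 x 90 mm, origin under its centre.
- wash_bottle: Bystander, leave alone: white plastic bottle 68 mm across, 185 mm high with its bent spout, origin under its centre.
- reagent: Bystander, leave alone: amber glass bottle 70 mm across, 130 mm high, origin under its centre.
Mind the look-alikes: they are no part of the job. What is shaped like the jar but red is not meant.

How it is judged:
By the outcome, as a careful person would: the job done as asked, in the order asked, and still so for the second after the job is handed in, with the robot touching nothing.
It also fails if it takes over 72 s, if anything falls off the work surface, if the arm or the gripper's body presses on something with over 40 N, if the wrist force passes 120 N, or if a joint passes its speed limit or range.

### The arm

A 6-joint arm with a two-finger parallel gripper is mounted at the origin on the work surface. World frame = base frame: x ahead of the robot, y to its left, z up, the work surface at z = 0. Lengths are in m, angles in rad, forces in N, time in s.
With the tool pointing down it reaches from about 0.375 to 0.975 m from the base axis. Payload 3.8 kg.
Tool frame: the origin (TCP) lies midway between the tips of the shut fingers; the grasp point (between the pads) lies 19 mm behind it; x points along the fingers, y is the direction in which the jaws open and shut, and the axes are right-handed (so a half turn about x gives the same grasp; the last joint's range is limited). The gripper opens to 88 mm and grips with 3 to 60 N. Pads are 18 mm wide; open, the fingers measure 123 mm over their backs; the gripper's body (75 mm by 187 mm) begins 45 mm behind the grasp point.
Start: joints at [-1.216, 0.264, 1.604, -0, 1.274, -0.037], TCP at [0.258, -0.624, 0.204] pointing down, gripper open.
Joint ranges: [-2.63, 2.63], [-0.94, 2.18], [0.31, 2.57], [-1.31, 4.45], [0, 2.66], [-2.55, 2.55]. Speed limits (rad/s): [2.57, 2.57, 3.14, 3.14, 3.14, 3.14].

### API

Orientations are given as a rotation vector (axis times angle).
In Python, from cell import manip, inverse_kinematics, cams, order gives the robot as it stands. Calls block until the motion is done:
- manip.move_pose(position, orientation): joint-space move of the TCP to a pose.
- manip.move_linear(position, rate=0.15, rot=None): straight line of the TCP; rot=None keeps the orientation; rate is the mean speed in m/s.
- manip.set_joints(angles): joint-space move.
- manip.set_gripper(opening, force=None): finger opening in m; force is the grip in N (None keeps the last); returns when the fingers have stopped.
- manip.dwell(seconds).
- inverse_kinematics(position, orientation): joint angles nearest the present ones, or None.
- manip.state(): the state.
- cams.capture(name): name is "scene" or "top"; returns a dict with "image" (384x512x3 uint8, blue, green, red), "z_map" (384x512 float32, m along the optical axis (not along the pixel's ray), 0 where there is no reading), "intrinsics" (3x3 intrinsics, pixels), "position" and "orientation" of the camera in the world. Camera axes: x right, y down, z forward; pixel columns grow to the right and rows downward; lengths in m; the calibration is good to about 2 mm. A picture is of the moment at which its call begins.
A pose or a line that the arm cannot do raises manip.IKError and nothing moves.
- order.close_job(): hands the job in, once; it reports no verdict.
The state is a dict: "clock": time; "joint_pos": joint angles; "joint_velocities": joint speeds; "tau": joint torques, N m; "tool_pos": TCP position; "tcp_rot": TCP orientation; "contact_force": force on the tool from outside, world axes, zero at the start; "moment": the same for the moment, N m; "gripper_width": finger opening in m.
Only numpy, scipy, OpenCV 4.12 (cv2) and the standard library are available. Lean on these libraries where they do the work, as an engineer would, in place of code of your own. Each camera call takes 0.05 s, during which the arm holds its last target.

## Working session

There is one attempt and no reset: what is moved stays moved. The work goes in short steps, each a Python script; the robot and the scene stay as the last script left them, time stands still between calls to the robot, and variables do not carry over. Pictures are saved under pics/ and viewed, and the job is handed in when it is done.

```bash
mkdir -p pics; ls; python3 - <<'E'
from cell import manip,cams
import cv2,numpy as np
s=manip.state(); print({k:np.round(v,3) for k,v in s.items()})
for n in("scene","top"):
    c=cams.capture(n); cv2.imwrite(f"pics/{n}0.png",c["image"]); print(n,c["intrinsics"],c["position"],c["orientation"])
E
```

```text
pics
{'clock': np.float64(0.0), 'joint_pos': array([-1.216,  0.265,  1.605, -0.   ,  1.274, -0.037]), 'joint_velocities': array([-0.001,  0.002, -0.003,  0.001,  0.001,  0.   ]), 'tau': array([ 1.0000e-03, -5.0211e+01, -3.5688e+01,  7.3000e-02,  2.9000e-02,
       -0.0000e+00]), 'tool_pos': array([ 0.257, -0.623,  0.203]), 'tcp_rot': array([ 2.007,  0.401, -2.008]), 'contact_force': array([ 0.237, -0.024, -0.818]), 'moment': array([ 0.028, -0.058,  0.008]), 'gripper_width': np.float64(0.088)}
scene [[371.57993237   0.         254.92999524]
 [  0.         371.57993237 189.35499752]
 [  0.           0.           1.        ]] [ 1.12259091 -0.46317694  0.58425367] [-2.07600261 -0.91510459  0.42144075]
top [[451.64482812   0.         256.05570941]
 [  0.         451.64482812 181.72599346]
 [  0.           0.           1.        ]] [0.48294826 0.02104239 1.2401893 ] [-2.12436086  2.17932527 -0.18432731]
```

View pics/scene0.png

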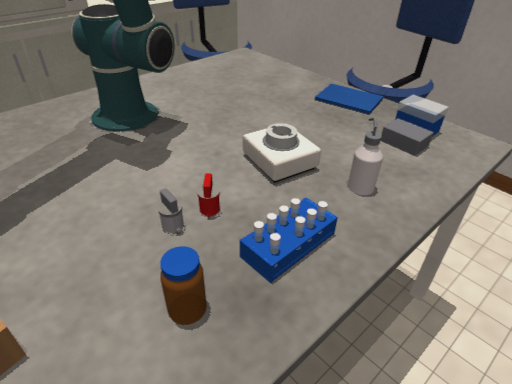

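View pics/top0.png

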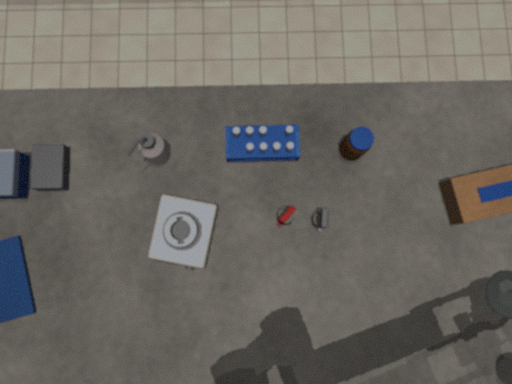

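Two candidates: the grey jar at scene (170,212) / top (321,217), and the red one at scene (208,195) / top (287,214). The grey jar fits because it is steel with a grey cap, and the red look-alike is excluded. I'll confirm this with a crop.

```bash
cat > h.py <<'E'
import numpy as np,cv2
from scipy.spatial.transform import Rotation as R
def pts(c):
    K=c["intrinsics"];z=c["z_map"];v,u=np.mgrid[:z.shape[0],:z.shape[1]]
    p=np.stack([(u-K[0,2])/K[0,0]*z,(v-K[1,2])/K[1,1]*z,z],-1)
    w=p@R.from_rotvec(c["orientation"]).as_matrix().T+np.array(c["position"])
    w[z==0]=np.nan
    return w
def ray(c,u,v,h):
    K=c["intrinsics"];d=R.from_rotvec(c["orientation"]).as_matrix()@np.array([(u-K[0,2])/K[0,0],(v-K[1,2])/K[1,1],1])
    p=np.array(c["position"]);return p+d*(h-p[2])/d[2]
def proj(c,p):
    K=c["intrinsics"];q=R.from_rotvec(c["orientation"]).as_matrix().T@(np.array(p)-np.array(c["position"]))
    return (K@q/q[2])[:2]
E
python3 - <<'E'
from cell import manip,cams
from h import *
t=cams.capture("top");s=cams.capture("scene")
a=cv2.resize(t["image"][190:245,265:345],(800,550),interpolation=cv2.INTER_CUBIC);cv2.imwrite("pics/c1.png",a)
a=cv2.resize(s["image"][165:245,140:240],(750,600),interpolation=cv2.INTER_CUBIC);cv2.imwrite("pics/c2.png",a)
a=cv2.resize(t["image"][190:275,140:225],(600,600),interpolation=cv2.INTER_CUBIC);cv2.imwrite("pics/c3.png",a)
w=pts(t)
def rect(m,name):
    p=w[m];r=cv2.minAreaRect(p[:,:2].astype(np.float32));print(name,len(p),np.round(p.mean(0),4),r)
box=np.zeros(w.shape[:2],bool);box[195:240,303:340]=1
rect(box&(w[...,2]>.075),"bar");rect(box&(w[...,2]>.045)&(w[...,2]<.07),"cap")
box[:]=0;box[190:275,140:225]=1
rect(box&(w[...,2]>.06)&(w[...,2]<.08),"mill");rect(box&(w[...,2]>.09)&(w[...,2]<.11),"collar")
ws=pts(s)
box=np.zeros(w.shape[:2],bool);box[180:240,155:190]=1
p=ws[box&(ws[...,2]>.075)];print("scene bar",len(p),p.mean(0),p.min(0),p.max(0),cv2.minAreaRect(p[:,:2].astype(np.float32)))
box[:]=0;box[115:185,240:325]=1
m=box&(ws[...,2]>.09)&(ws[...,2]<.11);p=ws[m];print("scene collar",len(p),p.mean(0),cv2.minEnclosingCircle(p[:,:2].astype(np.float32)))
m=box&(ws[...,2]>.06)&(ws[...,2]<.08);p=ws[m];print("scene mill",len(p),p.mean(0),cv2.minAreaRect(p[:,:2].astype(np.float32)))
E
```

```text
bar 140 [ 0.5618 -0.176   0.0895] ((0.5615866184234619, -0.1772611290216446), (0.016833314672112465, 0.0488472618162632), 84.45339965820312)
cap 24 [ 0.5551 -0.1633  0.0571] ((0.5597080588340759, -0.16111280024051666), (0.04303867742419243, 0.01837925612926483), 0.9481964707374573)
mill 3214 [0.5381 0.1872 0.0678] ((0.5395405888557434, 0.18858268857002258), (0.1499980092048645, 0.16932451725006104), 77.83895111083984)
collar 505 [0.5392 0.1886 0.0996] ((0.5393835306167603, 0.1888369917869568), (0.08093741536140442, 0.08084049820899963), 78.58717346191406)
scene bar 204 [ 0.5666952  -0.18139388  0.08846801] [ 0.53706041 -0.18882321  0.07508534] [ 0.58673256 -0.17065173  0.09552619] ((0.5621052384376526, -0.1796981394290924), (0.01597476378083229, 0.049565982073545456), 86.70038604736328)
scene collar 394 [0.54267851 0.18243414 0.09944256] ((0.5378302335739136, 0.1875324696302414), 0.04286041855812073)
scene mill 1425 [0.56051714 0.16445577 0.06936132] ((0.5391808748245239, 0.18594442307949066), (0.15033794939517975, 0.17173969745635986), 77.44708251953125)
```

View pics/c1.png

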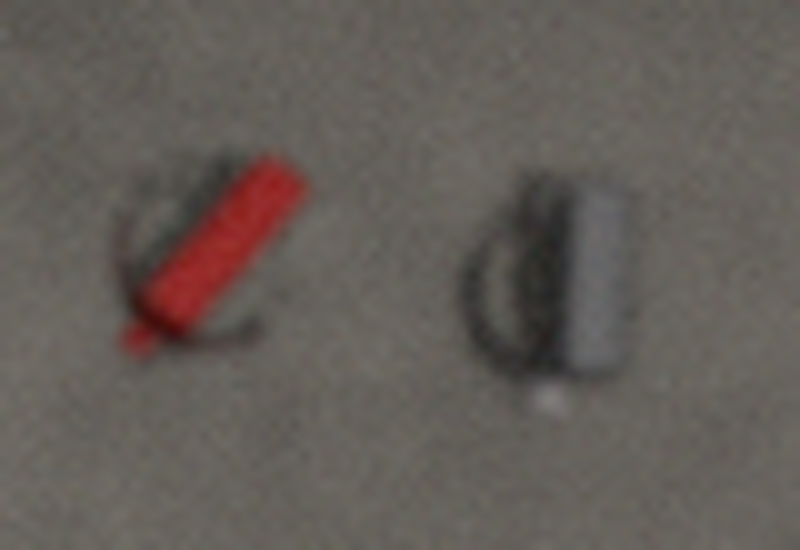

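View pics/c2.png

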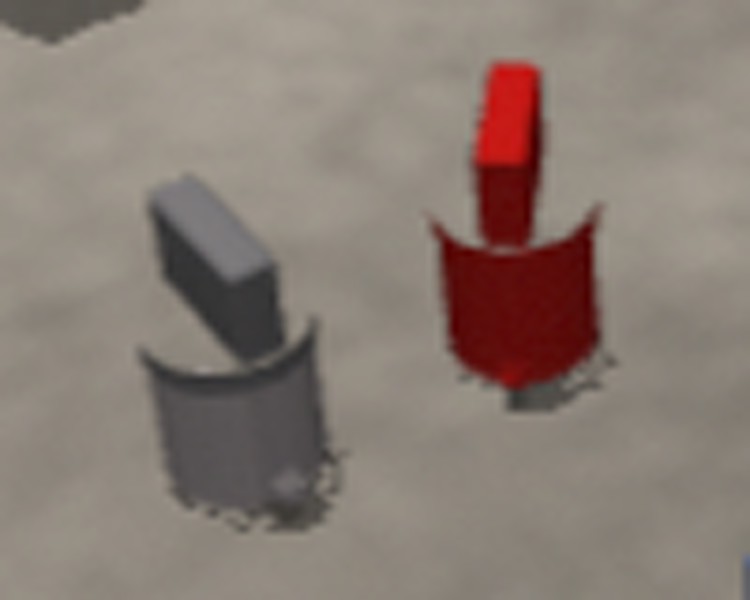

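View pics/c3.png

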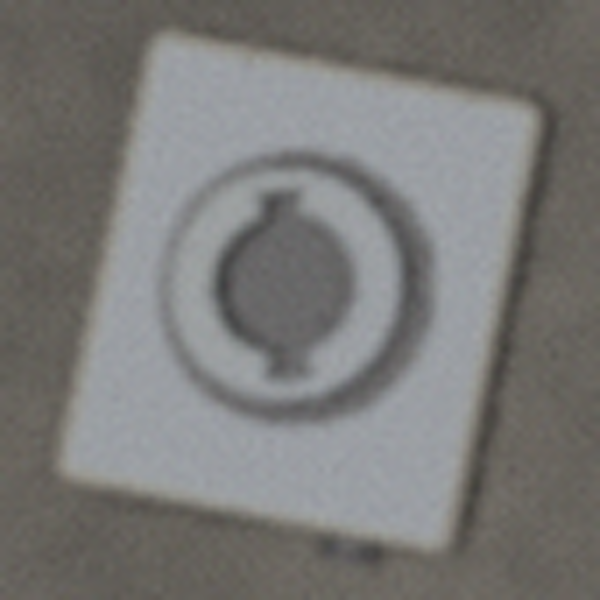

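The enlarged crop confirms it: the grey steel jar has its bar at crop (600,280), with a lug in line with the bar. The mill collar shows slots at crop (278,198) and (287,368). I'll take the slot angle from these and then plan the wrist angles.

```bash
cat >> h.py <<'E'
def rot(a): # tool down, jaw axis at yaw a
    x=np.array([0,0,-1.]);y=np.array([np.cos(a),np.sin(a),0]);return R.from_matrix(np.stack([x,y,np.cross(x,y)],1)).as_rotvec()
E
python3 - <<'E'
from cell import manip,cams,inverse_kinematics
from h import *
t=cams.capture("top");s=cams.capture("scene")
a=ray(t,140+278*85/600,190+198*85/600,.1);b=ray(t,140+287*85/600,190+368*85/600,.1)
print(a,b,(a+b)/2,np.degrees(np.arctan2(*(b-a)[[1,0]])), np.linalg.norm(a-b))
# circle of collar from scene and top
for c,bx in((t,(190,275,140,225)),(s,(115,185,240,325))):
    w=pts(c);m=np.zeros(w.shape[:2],bool);m[bx[0]:bx[1],bx[2]:bx[3]]=1;m&=(w[...,2]>.095)&(w[...,2]<.105)
    h=cv2.convexHull(w[m][:,:2].astype(np.float32));print(cv2.minEnclosingCircle(h),cv2.fitEllipse(h))
a=cv2.resize(s["image"][110:190,235:335],(750,600),interpolation=cv2.INTER_CUBIC);cv2.imwrite("pics/c4.png",a)
for y in (85.5,-94.5): print("pick",y,np.round(inverse_kinematics([.562,-.178,.062],rot(np.radians(y))),2))
for y in np.arange(-180,181,30):
    q=inverse_kinematics([.539,.188,.15],rot(np.radians(y)));print(y,None if q is None else np.round(q,2))
E
```

```text
[0.56842761 0.19121419 0.1       ] [0.50826741 0.18812656 0.1       ] [0.53834751 0.18967037 0.1       ] -177.06195845167719 0.06023938272227187
((0.5397478938102722, 0.1888241022825241), 0.04136482626199722) ((0.539423406124115, 0.18865574896335602), (0.08115722984075546, 0.08203532546758652), 167.26528930664062)
((0.5364995002746582, 0.18810534477233887), 0.04343889281153679) ((0.5378443598747253, 0.18796566128730774), (0.08157701790332794, 0.0853704959154129), 33.45349884033203)
pick 85.5 [-0.35  0.23  1.92 -0.    0.99 -1.84]
pick -94.5 [-0.35  0.23  1.92 -0.    0.99  1.3 ]
-180 None
-150 None
-120 [0.29 0.11 1.89 0.   1.14 2.39]
-90 [ 0.29  0.11  1.89 -0.    1.14  1.86]
-60 [ 0.29  0.11  1.89 -0.    1.14  1.34]
-30 [0.29 0.11 1.89 0.   1.14 0.82]
0 [ 0.29  0.11  1.89 -0.    1.14  0.29]
30 [ 0.29  0.11  1.89  0.    1.14 -0.23]
60 [ 0.29  0.11  1.89 -0.    1.14 -0.76]
90 [ 0.29  0.11  1.89 -0.    1.14 -1.28]
120 [ 0.29  0.11  1.89 -0.    1.14 -1.8 ]
150 [ 0.29  0.11  1.89 -0.    1.14 -2.33]
180 None
```

View pics/c4.png

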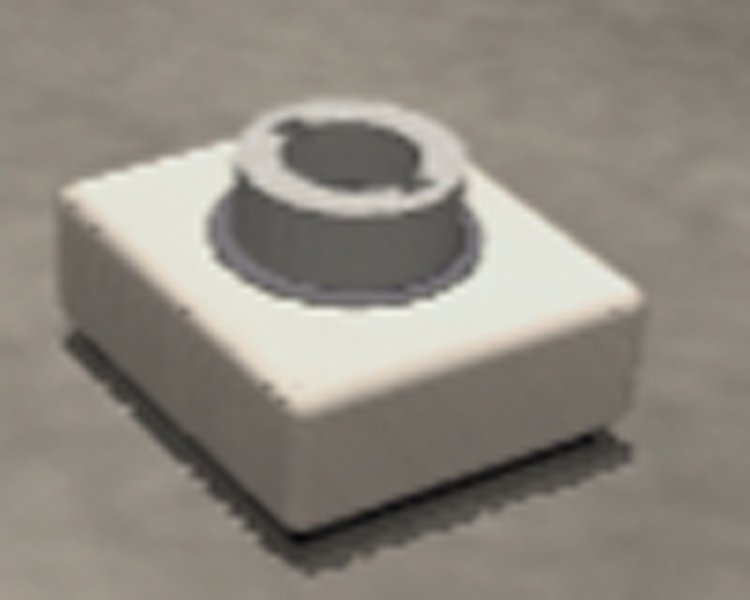

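Scene crop: the slot notches at (288,128) and (413,186) agree with the top view, about +3° in world and +15° from the mill's x axis, which is within 0.45 rad. Now I'll pick up the jar.

```bash
python3 - <<'E'
from cell import manip,cams
from h import *
s=cams.capture("scene")
a=ray(s,235+288/7.5,110+128/7.5,.1);b=ray(s,235+413/7.5,110+186/7.5,.1);print(a,b,np.degrees(np.arctan2(*(b-a)[[1,0]])),np.linalg.norm(a-b))
p=np.array([.562,-.1785,.0]);o=rot(np.radians(85.5))
manip.set_gripper(.044)
manip.move_pose(p+[0,0,.16],o)
manip.move_linear(p+[0,0,.062],rate=.1)
st=manip.state();print(st["tool_pos"],st["contact_force"],st["clock"])
manip.set_gripper(0.0,force=15)
st=manip.state();print(st["gripper_width"],st["contact_force"],st["tool_pos"])
manip.set_gripper(0.0,force=60)
manip.move_linear(p+[0,0,.20],rate=.12)
st=manip.state();print(st["gripper_width"],st["contact_force"],st["moment"],st["tool_pos"],st["clock"])
for n in("scene","top"):
    c=cams.capture(n);cv2.imwrite(f"pics/{n}1.png",c["image"])
E
```

```text
[0.50936215 0.18842776 0.1       ] [0.56745701 0.19173588 0.1       ] 3.2590974578492444 0.058188970087303164
[ 0.56275768 -0.17874779  0.06283478] [ 0.71311217 -0.47235833 -0.23362291] 4.2167
0.0004587503948325766 [ 0.01510429 -0.57724803 -0.1262714 ] [ 0.5619657  -0.17850625  0.06197132]
0.00015044902762169148 [-1.04612223  0.61827352 -0.72465344] [ 0.06120567 -0.10995312 -0.03506291] [ 0.5613036  -0.17826278  0.19881046] 6.4833
```

View pics/scene1.png

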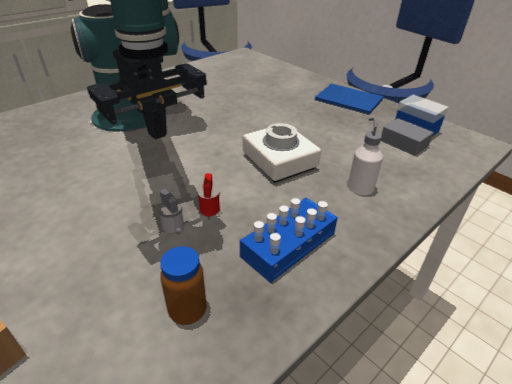

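```bash
python3 - <<'E'
from cell import manip,cams
from h import *
for n in("scene","top"):
    c=cams.capture(n);p=manip.state()["tool_pos"];print(n,proj(c,p),proj(c,[p[0],p[1],.062]),proj(c,[0,0,0]))
print(manip.state()["joint_pos"],manip.state()["tcp_rot"])
E
```

```text
scene [160.33598012 151.83544827] [169.14112629 206.11105758] [125.09139545 115.92897581]
top [333.16585303 213.89882846] [323.37849315 218.10552441] [260.6499233  441.51139498]
[-3.49784159e-01  1.07465332e-01  1.79790871e+00 -3.88818693e-05
  1.23790402e+00 -1.84204186e+00] [ 0.06206199  1.57153251 -0.06130769]
```

View pics/top1.png

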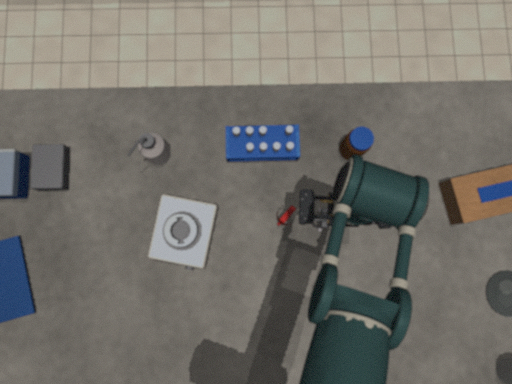

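```bash
python3 - <<'E'
from cell import manip,cams
from h import *
c=cams.capture("scene");w=pts(c)
a=cv2.resize(c["image"][60:240,80:260],(600,600),interpolation=cv2.INTER_CUBIC);cv2.imwrite("pics/c5.png",a)
for v in (85,100,115,125,130,135,138,150):
    print(v,[tuple(np.round(w[v,u],3)) for u in (148,155,162)])
E
```

```text
85 [(np.float64(0.582), np.float64(-0.191), np.float64(0.342)), (np.float64(0.584), np.float64(-0.18), np.float64(0.34)), (np.float64(0.585), np.float64(-0.168), np.float64(0.337))]
100 [(np.float64(0.592), np.float64(-0.201), np.float64(0.322)), (np.float64(0.594), np.float64(-0.189), np.float64(0.32)), (np.float64(0.59), np.float64(-0.174), np.float64(0.314))]
115 [(np.float64(0.569), np.float64(-0.194), np.float64(0.284)), (np.float64(0.567), np.float64(-0.18), np.float64(0.279)), (np.float64(0.572), np.float64(-0.169), np.float64(0.277))]
125 [(np.float64(0.564), np.float64(-0.195), np.float64(0.263)), (np.float64(0.57), np.float64(-0.184), np.float64(0.262)), (np.float64(0.571), np.float64(-0.171), np.float64(0.258))]
130 [(np.float64(0.56), np.float64(-0.195), np.float64(0.251)), (np.float64(0.57), np.float64(-0.186), np.float64(0.253)), (np.float64(0.571), np.float64(-0.173), np.float64(0.248))]
135 [(np.float64(0.164), np.float64(-0.009), np.float64(0.001)), (np.float64(0.57), np.float64(-0.188), np.float64(0.243)), (np.float64(0.571), np.float64(-0.174), np.float64(0.238))]
138 [(np.float64(0.182), np.float64(-0.019), np.float64(0.002)), (np.float64(0.57), np.float64(-0.189), np.float64(0.237)), (np.float64(0.211), np.float64(0.013), np.float64(0.003))]
150 [(np.float64(0.243), np.float64(-0.054), np.float64(0.002)), (np.float64(0.257), np.float64(-0.039), np.float64(0.003)), (np.float64(0.269), np.float64(-0.024), np.float64(0.002))]
```

View pics/c5.png

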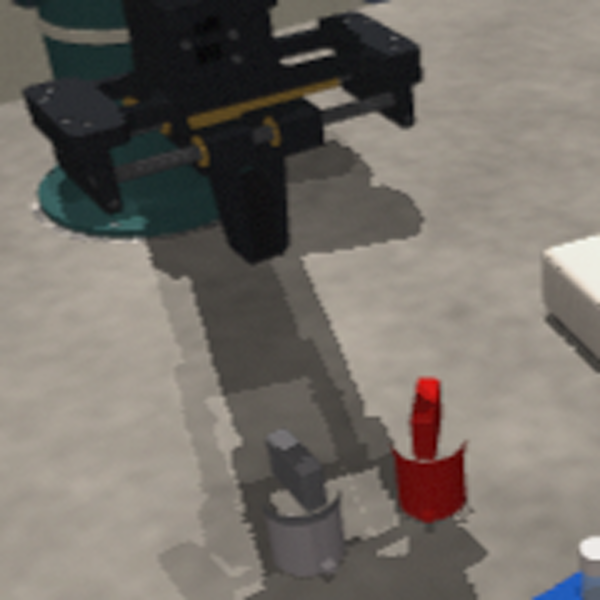

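The gripper closed empty: the scene picture shows the jar untouched, and the closed fingertips at about z 0.235 when the state says 0.199. So the real tips sit about 36 mm behind the stated TCP. I'll measure that more closely, open and shut.

```bash
cat > tip.py <<'E'
from cell import manip,cams
from h import *
def tip(tag):
    st=manip.state();T=np.array(st["tool_pos"])
    for n in("scene","top"):
        c=cams.capture(n);w=pts(c)
        m=(abs(w[...,0]-T[0])<.03)&(abs(w[...,1]-T[1])<.07)&(w[...,2]>.12)&(w[...,2]<T[2]+.065)
        p=w[m]
        if len(p)<5: print(tag,n,len(p));continue
        print(tag,n,len(p),"T",T.round(4),"w",round(st["gripper_width"],4),"min",p.min(0).round(4),"max",p.max(0).round(4),"z5%",np.percentile(p[:,2],[1,3,5]).round(4))
E
python3 - <<'E'
from tip import *
tip("shut"); manip.set_gripper(.044,force=20); tip("open")
c=cams.capture("scene");cv2.imwrite("pics/c6.png",cv2.resize(c["image"][60:240,80:260],(600,600)))
print(manip.state()["clock"])
E
```

```text
shut scene 258 T [ 0.5616 -0.1784  0.1992] w 0.0004 min [ 0.55   -0.1961  0.2338] max [ 0.5737 -0.1644  0.2642] z5% [0.2349 0.2363 0.2373]
shut top 0
open scene 314 T [ 0.562  -0.1785  0.2   ] w 0.044 min [ 0.5484 -0.2174  0.2352] max [ 0.5763 -0.1427  0.265 ] z5% [0.2366 0.2372 0.2377]
open top 0
7.7583
```

View pics/c6.png

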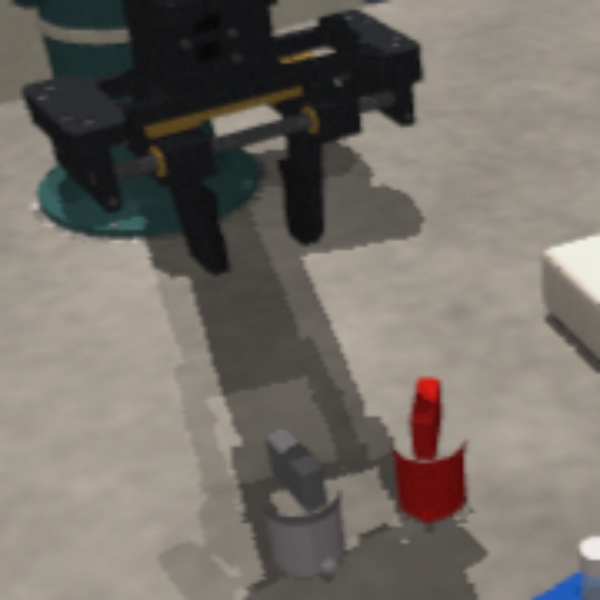

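The real tips are 35.5 mm above the stated TCP, and the lateral position agrees. I'll apply that correction and grasp again, watching for contact.

```bash
python3 - <<'E'
from tip import *
OFF=.0355
p=np.array([.562,-.1785,-OFF])
manip.move_linear(p+[0,0,.105],rate=.12)
f0=manip.state()["contact_force"]
for z in (.085,.072,.066,.0635,.0615):
    manip.move_linear(p+[0,0,z],rate=.05)
    f=manip.state()["contact_force"];print(z,np.round(f-f0,1))
    if abs(f-f0).max()>3: break
manip.set_gripper(0.0,force=15)
st=manip.state();print(st["gripper_width"],st["contact_force"],st["tool_pos"])
if st["gripper_width"]>.01:
    manip.set_gripper(0.0,force=60)
    manip.move_linear(p+[0,0,.205],rate=.12)
    manip.dwell(.2)
st=manip.state();print(st["gripper_width"],st["contact_force"],st["moment"],st["tool_pos"],st["clock"])
for n in("scene","top"):
    c=cams.capture(n);cv2.imwrite(f"pics/{n}2.png",c["image"])
c=cams.capture("scene");cv2.imwrite("pics/c7.png",cv2.resize(c["image"][60:240,80:260],(600,600)))
E
```

```text
0.085 [0.1 0.3 1.1]
0.072 [-0.8  0.3 -0.1]
0.066 [-0.7  0.4  0. ]
0.0635 [-0.5  0.3  0.3]
0.0615 [-0.9  1.2  0.5]
0.015985154709045813 [ 0.38771537  0.83474107 -1.20353812] [ 0.56201138 -0.17844041  0.02599998]
0.01536205904009415 [-0.4683159   0.17286787 -2.49546259] [ 0.05708653 -0.12252506  0.01437852] [ 0.56152913 -0.17833438  0.16860228] 13.0167
```

View pics/c7.png

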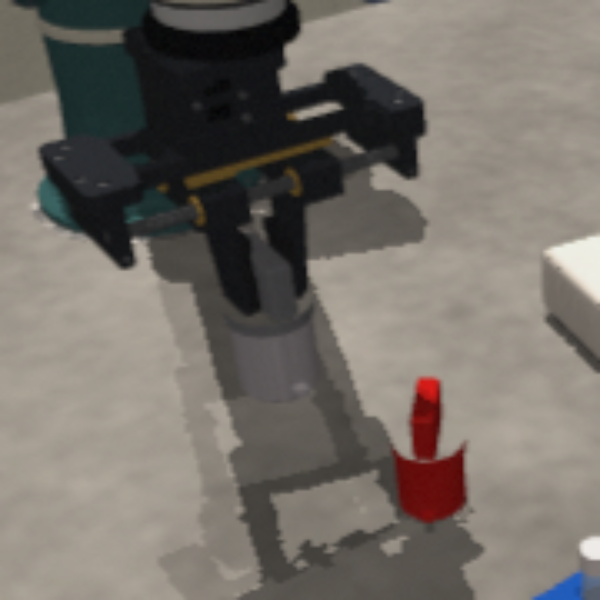

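Grasped: 16 mm opening, jar lifted upright at crop (275,350), lug at (300,388). I'll check where the jar axis sits relative to the tool.

```bash
python3 - <<'E'
from tip import *
from scipy.optimize import least_squares
c=cams.capture("scene");w=pts(c);T=np.array(manip.state()["tool_pos"])
zb=T[2]-.026
m=(abs(w[...,0]-T[0])<.04)&(abs(w[...,1]-T[1])<.04)&(w[...,2]>zb+.016)&(w[...,2]<zb+.05)
p=w[m]
f=least_squares(lambda q:np.hypot(p[:,0]-q[0],p[:,1]-q[1])-.024,T[:2],loss="soft_l1",f_scale=.002)
print(len(p),f.x,T,np.abs(f.fun).mean())
m=(abs(w[...,0]-T[0])<.04)&(abs(w[...,1]-T[1])<.04)&(w[...,2]>.1)&(w[...,2]<zb+.05)
print("zmin",np.percentile(w[m][:,2],[0,1,3]),zb)
u,v=80+300*.3,60+388*.3;print("lug",ray(c,u,v,zb+.0105),w[int(v),int(u)])
E
```

```text
372 [ 0.55975202 -0.17872494] [ 0.56193593 -0.17847135  0.16927845] 0.0006351130063951241
zmin [0.14505987 0.14823414 0.15004316] 0.14327845138951356
lug [ 0.58525613 -0.17844572  0.15377845] [ 0.58828327 -0.17992201  0.15710194]
```

```bash
cat > st.py <<'E'
from tip import *
F0=np.load("f0.npy") if __import__("os").path.exists("f0.npy") else np.zeros(3)
def rep(tag=""):
    s=manip.state();f=np.array(s["contact_force"])-F0
    y=np.degrees(np.arctan2(*R.from_rotvec(s["tcp_rot"]).as_matrix()[[1,0],1]))
    print(tag,"T",np.round(s["tool_pos"],4),"F",f.round(1),"M",np.round(s["moment"],2),"yaw",round(y,1),"w",round(s["gripper_width"],4),"t",round(s["clock"],1))
    return f
E
python3 - <<'E'
import st
from st import *
a=np.radians(93)
manip.move_linear([.55,0,.18],rate=.25)
manip.move_pose([.5398,.1885,.16],rot(a)); 
manip.move_linear([.5398,.1885,.135],rate=.1)
manip.dwell(.2)
fs=[]
for i in range(4): fs.append(manip.state()["contact_force"]);manip.dwell(.03)
np.save("f0.npy",np.mean(fs,0));print(np.array(fs).round(2));st.F0=np.mean(fs,0)
for z in (.127,.122,.120,.1185,.117,.1155,.114,.113):
    manip.move_linear([.5398,.1885,z],rate=.04)
    f=rep(z)
    if np.linalg.norm(f)>9: break
c=cams.capture("scene");cv2.imwrite("pics/c8.png",cv2.resize(c["image"][60:190,210:360],(690,600)))
E
```

```text
[[ 0.54  0.76 -3.06]
 [ 0.32 -0.06 -3.06]
 [-0.53  0.37 -2.63]
 [ 0.25 -0.85 -2.12]]
0.127 T [0.5392 0.1884 0.1263] F [ 1.2 -0.2  0.4] M [ 0.09 -0.15 -0.02] yaw 93.0 w 0.0155 t 15.9
0.122 T [0.5394 0.1884 0.1215] F [-0.5  1.4 -0.1] M [ 0.08 -0.16  0.04] yaw 93.0 w 0.0156 t 16.2
0.12 T [0.5397 0.1885 0.1199] F [-0.4  0.1  0. ] M [-0.01 -0.15  0.02] yaw 93.0 w 0.0152 t 16.5
0.1185 T [0.5398 0.1885 0.1184] F [-0.8  0.2 -0. ] M [ 0.09 -0.14 -0.01] yaw 93.0 w 0.0153 t 16.7
0.117 T [0.5397 0.1884 0.1169] F [-0.1 -0.3  0. ] M [ 0.05 -0.18  0.02] yaw 93.0 w 0.0154 t 17.0
0.1155 T [0.5397 0.1885 0.1153] F [0.2 0.4 0.4] M [ 0.05 -0.12 -0.01] yaw 93.0 w 0.0157 t 17.2
0.114 T [0.5397 0.1885 0.1138] F [ 0.  -0.4  0.7] M [ 0.17 -0.11 -0.06] yaw 93.0 w 0.0159 t 17.5
0.113 T [0.5398 0.1885 0.113 ] F [0.3 0.8 0.6] M [ 0.11 -0.14  0.02] yaw 93.0 w 0.0154 t 17.7
```

View pics/c8.png

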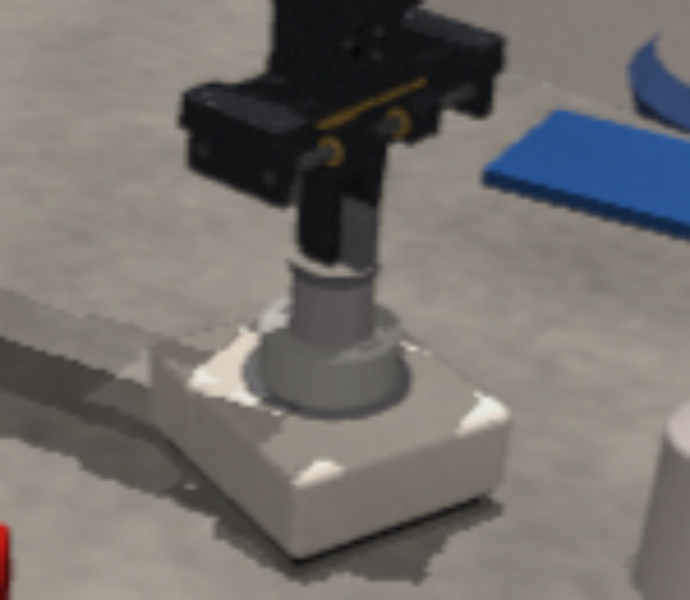

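```bash
python3 - <<'E'
from st import *
for z in np.arange(.112,.1035,-.001):
    manip.move_linear([.5398,.1885,z],rate=.03)
    f=rep(round(z,4))
    if np.linalg.norm(f)>11: break
manip.dwell(.1);rep()
E
```

```text
0.112 T [0.5401 0.1886 0.1129] F [-2.1 -0.9  6.2] M [-0.06  0.27 -0.01] yaw 93.0 w 0.0154 t 18.0
0.111 T [0.5401 0.1886 0.1115] F [-2.2  0.1  8.1] M [-0.02  0.2  -0.  ] yaw 93.0 w 0.0156 t 18.3
0.11 T [0.5401 0.1886 0.1105] F [-2.   0.3  8.1] M [-0.02  0.32 -0.06] yaw 93.0 w 0.015 t 18.5
0.109 T [0.5401 0.1886 0.1096] F [-2.  -1.3  9.6] M [-0.06  0.33  0.02] yaw 93.0 w 0.0154 t 18.8
0.108 T [0.5401 0.1886 0.1087] F [-3.4 -0.6 10.1] M [-0.09  0.42  0.  ] yaw 93.0 w 0.0156 t 19.0
0.107 T [0.5402 0.1887 0.1079] F [-2.9 -0.5 10.3] M [-0.15  0.44 -0.04] yaw 93.0 w 0.0155 t 19.3
0.106 T [0.5402 0.1887 0.107 ] F [-3.1 -0.1 10.8] M [-0.12  0.51  0.01] yaw 93.0 w 0.0156 t 19.5
 T [0.5402 0.1887 0.1071] F [-3.  -0.7 10.7] M [-0.09  0.49 -0.02] yaw 93.0 w 0.0156 t 19.6
```

Height and force match the "dropped in the slots" case exactly. Free travel passes the 0.118 lip-rest height, then the spring comes in at 0.113 with 6 N and a slope of about 1 N/mm. I'll press on gently under the lips.

```bash
python3 - <<'E'
from st import *
for x,z in ((.5394,.105),(.5392,.104),(.5392,.103),(.5392,.102),(.5392,.1012)):
    manip.move_linear([x,.1885,z],rate=.03)
    f=rep(z)
    if np.linalg.norm(f)>19: break
for y in (91,89,87,84,80):
    manip.move_linear([x,.1885,z],rate=.03,rot=rot(np.radians(y)))
    f=rep(y)
    if np.linalg.norm(f)>26 or abs(manip.state()["moment"][2])>.8: break
E
```

```text
0.105 T [0.5402 0.1887 0.1063] F [-2.9 -0.5 12. ] M [-0.18  0.45 -0.02] yaw 93.0 w 0.0155 t 19.9
0.104 T [0.5401 0.1887 0.1055] F [-2.9 -0.8 11.7] M [-0.23  0.39  0.04] yaw 93.0 w 0.0155 t 20.1
0.103 T [0.5402 0.1887 0.1046] F [-3.2 -0.8 11.7] M [-0.24  0.45 -0.04] yaw 93.0 w 0.0156 t 20.4
0.102 T [0.5402 0.1887 0.1038] F [-3.2 -0.9 14.4] M [-0.19  0.59 -0.  ] yaw 93.0 w 0.0155 t 20.6
0.1012 T [0.5402 0.1887 0.1031] F [-3.8 -1.3 14. ] M [-0.28  0.56 -0.02] yaw 93.0 w 0.0154 t 20.9
91 T [0.5405 0.1888 0.1033] F [-2.7 -1.2 14.2] M [-0.21  0.49 -0.02] yaw 91.0 w 0.0155 t 21.1
89 T [0.5408 0.1888 0.1034] F [-2.5 -0.2 13.5] M [-0.17  0.39  0.03] yaw 89.0 w 0.0159 t 21.4
87 T [0.541  0.1888 0.1035] F [-2.7 -0.9 13.6] M [-0.19  0.32 -0.04] yaw 87.0 w 0.0154 t 21.6
84 T [0.5412 0.1888 0.1035] F [-1.2 -1.8 14.6] M [-0.21  0.25 -0.05] yaw 84.0 w 0.0155 t 21.9
80 T [0.5413 0.1889 0.1036] F [-0.9 -1.  13.2] M [-0.17  0.22 -0.04] yaw 80.0 w 0.0158 t 22.1
```

```bash
python3 - <<'E'
from st import *
x,yy,z=.5390,.1885,.1010
ys=[74,68,62,56,50,44,38,32,26,20,14,9,6,4,2,0,-2,-4]
for y in ys:
    manip.move_linear([x,yy,z],rate=.05,rot=rot(np.radians(y)))
    f=rep(y)
    s=manip.state();ya=np.degrees(np.arctan2(*R.from_rotvec(s["tcp_rot"]).as_matrix()[[1,0],1]))
    if np.linalg.norm(f)>24 or abs(s["moment"][2])>.5 : print("stop");break
E
```

```text
74 T [0.541  0.189  0.1034] F [-1.9 -1.2 14.4] M [-0.19  0.25 -0.1 ] yaw 74.0 w 0.0157 t 22.4
68 T [0.541  0.1889 0.1033] F [-1.  -0.8 13.5] M [-0.25  0.3  -0.13] yaw 68.0 w 0.0155 t 22.6
62 T [0.541  0.1888 0.1033] F [-2.2 -0.4 14. ] M [-0.3   0.3  -0.12] yaw 62.0 w 0.0154 t 22.9
56 T [0.541  0.1887 0.1033] F [-1.3 -0.9 14.2] M [-0.36  0.32 -0.11] yaw 56.0 w 0.0152 t 23.2
50 T [0.5407 0.1887 0.1032] F [-1.9 -1.8 14.5] M [-0.24  0.46 -0.17] yaw 50.0 w 0.0157 t 23.4
44 T [0.5406 0.1887 0.1032] F [-2.9 -0.7 13.6] M [-0.32  0.44 -0.12] yaw 44.0 w 0.0156 t 23.7
38 T [0.5407 0.1887 0.1032] F [-2.8 -1.3 13.9] M [-0.32  0.43 -0.14] yaw 38.0 w 0.0151 t 23.9
32 T [0.5406 0.1887 0.1032] F [-2.1 -1.8 13.4] M [-0.36  0.44 -0.14] yaw 32.0 w 0.0152 t 24.2
26 T [0.5404 0.1887 0.1031] F [-2.9 -1.6 15. ] M [-0.29  0.55 -0.09] yaw 26.0 w 0.0152 t 24.4
20 T [0.5403 0.1887 0.1031] F [-2.9 -1.7 13.8] M [-0.31  0.54 -0.14] yaw 20.0 w 0.0156 t 24.7
14 T [0.5403 0.1887 0.1031] F [-2.8 -0.6 13.8] M [-0.28  0.58 -0.17] yaw 14.0 w 0.0155 t 25.0
9 T [0.5401 0.1887 0.103 ] F [-3.3 -1.5 15.2] M [-0.3   0.68 -0.08] yaw 9.0 w 0.0161 t 25.2
6 T [0.54   0.1888 0.103 ] F [-2.6 -0.9 14.5] M [-0.22  0.79 -0.03] yaw 6.0 w 0.0153 t 25.5
4 T [0.5399 0.1888 0.103 ] F [-3.5 -0.7 14.1] M [-0.23  0.74  0.1 ] yaw 4.0 w 0.0156 t 25.7
2 T [0.5399 0.1889 0.103 ] F [-4.2 -0.8 14.7] M [-0.16  0.7   0.1 ] yaw 2.0 w 0.0154 t 26.0
0 T [0.5398 0.1889 0.1029] F [-4.2 -0.2 14.9] M [-0.17  0.79  0.13] yaw 0.0 w 0.0159 t 26.2
-2 T [0.5392 0.189  0.1028] F [-4.4 -0.6 15.8] M [-0.1   1.02  0.27] yaw -2.0 w 0.0155 t 26.5
-4 T [0.5388 0.189  0.1028] F [-5.6  0.4 16.9] M [-0.04  1.22  0.6 ] yaw -3.9 w 0.0154 t 26.7
stop
```

The stop was reached at about −2 to −4° yaw, roughly 95–97° clockwise, with Mz rising to 0.6 N m. I'll relax the torque slightly and ease up into the pockets.

```bash
python3 - <<'E'
from st import *
x,yy=.5392,.1885
o=rot(np.radians(-2))
manip.move_linear([x,yy,.1012],rate=.03,rot=o);rep()
for z in np.arange(.1025,.1125,.001):
    manip.move_linear([x,yy,z],rate=.03)
    f=rep(round(z,4))
    if f[2]<3: break
E
```

```text
T [0.539  0.189  0.1029] F [-6.7 -0.7 15.3] M [-0.08  1.15  0.15] yaw -2.0 w 0.0156 t 27.0
0.1025 T [0.5389 0.1891 0.1038] F [-5.6  0.4 13.3] M [0.02 1.02 0.14] yaw -2.0 w 0.0151 t 27.2
0.1035 T [0.5389 0.1891 0.1045] F [-4.4  1.1 13.6] M [0.01 0.87 0.1 ] yaw -2.0 w 0.0156 t 27.5
0.1045 T [0.5389 0.189  0.1054] F [-4.9  1.  11. ] M [0.1  0.85 0.15] yaw -2.0 w 0.0156 t 27.7
0.1055 T [0.5389 0.189  0.1062] F [-3.7  0.2 10.6] M [0.11 0.79 0.15] yaw -2.0 w 0.0156 t 28.0
0.1065 T [0.5389 0.189  0.107 ] F [-4.4  0.5 10. ] M [0.11 0.72 0.18] yaw -2.0 w 0.0156 t 28.2
0.1075 T [0.5388 0.189  0.1079] F [-4.2  1.1  8.5] M [0.13 0.74 0.09] yaw -2.0 w 0.0157 t 28.5
0.1085 T [0.5389 0.189  0.1087] F [-4.6  1.   7.7] M [0.28 0.75 0.14] yaw -2.0 w 0.0158 t 28.7
0.1095 T [0.5387 0.1889 0.1089] F [-2.6  3.2  3.7] M [0.56 0.45 0.08] yaw -2.0 w 0.0154 t 29.0
0.1105 T [0.5386 0.1889 0.109 ] F [-0.4  4.8 -2.6] M [ 0.82 -0.02  0.16] yaw -2.0 w 0.0155 t 29.2
```

It rose past the lip height (0.105) and stopped firmly at T = 0.109, which is the locked height. Now I'll relax and release.

```bash
python3 - <<'E'
from st import *
manip.move_linear([.5389,.1887,.1099],rate=.03);rep()
manip.set_gripper(.022,force=15);rep("half")
manip.set_gripper(.05);rep("open")
T=manip.state()["tool_pos"]
manip.move_linear([T[0],T[1],.2],rate=.1);rep("up")
manip.move_linear([.50,-.02,.25],rate=.25)
rep("away")
for n in("scene","top"):
    c=cams.capture(n);cv2.imwrite(f"pics/{n}3.png",c["image"])
    w=pts(c)
    m=(np.hypot(w[...,0]-.539,w[...,1]-.188)<.04)&(w[...,2]>.155)&(w[...,2]<.2)
    p=w[m];print(n,len(p),p[:,2].max(),np.median(p[:,2]),cv2.minAreaRect(p[:,:2].astype(np.float32)))
    u,v=proj(c,[.539,.188,.12]).astype(int);cv2.imwrite(f"pics/{n}3c.png",cv2.resize(c["image"][v-60:v+50,u-60:u+60],(600,550),interpolation=cv2.INTER_CUBIC))
E
```

```text
T [0.5386 0.1888 0.109 ] F [-0.1  5.4 -4.4] M [ 0.86 -0.07  0.14] yaw -2.0 w 0.0155 t 29.5
half T [0.5397 0.1882 0.1108] F [0.1 0.7 2.9] M [-0.01 -0.04  0.02] yaw -2.0 w 0.0219 t 29.8
open T [0.5388 0.1887 0.1098] F [-0.3  0.3  2.7] M [-0.04 -0.07  0.07] yaw -2.0 w 0.0499 t 30.4
up T [0.5382 0.1885 0.1991] F [-0.1  0.3  2.8] M [-0.08 -0.05  0.03] yaw -2.0 w 0.0499 t 31.4
away T [ 0.4998 -0.0195  0.2495] F [ 0.6 -0.2  2.3] M [-0.04 -0.06 -0.04] yaw -2.0 w 0.0502 t 32.4
scene 182 0.17850073918424042 0.16924615668095583 ((0.5388829112052917, 0.18686722218990326), (0.05070145055651665, 0.017227936536073685), 87.57035064697266)
top 154 0.18050671888235414 0.1742748298680612 ((0.5398701429367065, 0.18941447138786316), (0.04988241568207741, 0.014380646869540215), 88.46353149414062)
```

View pics/scene3c.png

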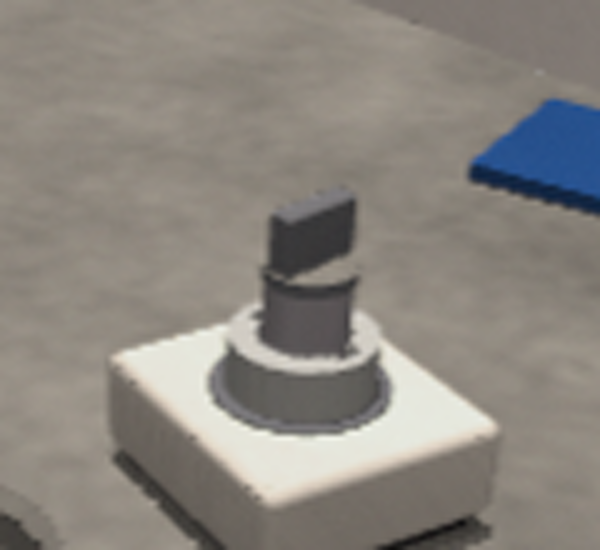

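View pics/scene3.png

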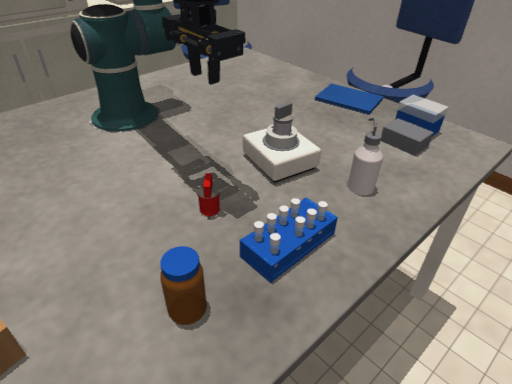

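View pics/top3c.png

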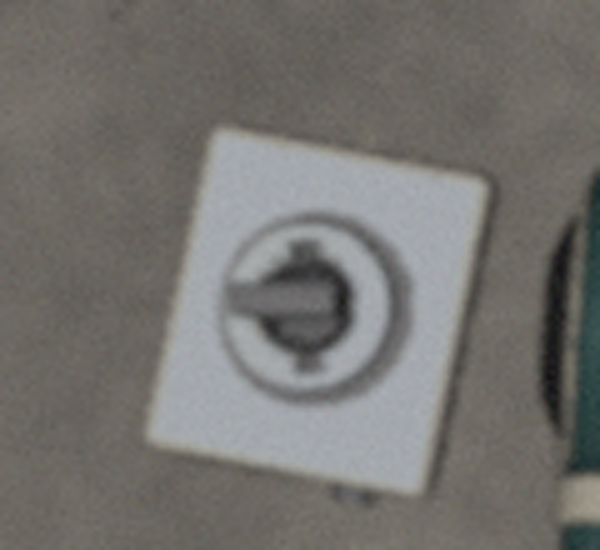

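The bar lies at 88°, which is 95° clockwise from the slots at 3°. Its top is at 0.174 m against 0.175 m expected for locked (0.179 m if it had only dropped in). The jar is upright at scene crop (310,270), and the rack, the bottles and the red jar look unmoved. Handing in.

```bash
python3 - <<'E'
from cell import order,manip
print(order.close_job(),manip.state()["clock"])
E
```

```text
the job is handed in; nothing more can be done
the job is handed in; nothing more can be done
```

The grey grinding jar is locked in the mill collar and I handed the job in at about 32 s of the 72 s allowed. The gripper is clear of it.

**What I did**
- **Insertion:** I took the slot angle from both camera views (about 3° in world) and lowered the jar with force checks. It went into the slots at the first try, so I never had to search on the lips.
- **Press and twist:** I pressed it to about 14 N and turned it about 95° clockwise. The turning resistance rose at the stop, to 0.6 N m. Easing off, it rose into its lock, and I let go.
- **Forces:** The highest total force I read was about 18 N, against the 45 N limit.

**Last checks**
- **Locked height:** The arm stopped firmly at exactly the locked height, and a light upward pull of about 4 N did not lift the jar. After release the bar's top measured 0.174 m, against 0.175 m expected when locked.
- **Angle:** The bar lies about 95° clockwise from the slots.
- **Bystanders:** The rack, the bottles and the red jar look unmoved in the last picture.

**What disagreed or failed**
- **Fingertip position:** My first grasp closed on air just above the bar. The real fingertips sit about 35.5 mm behind the stated TCP. I measured this in the camera and corrected for it.
- **Camera offset:** The two cameras differ by about 1.5–2 mm in x, which is within the stated calibration.

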